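# Drive a gib key tight into a coupling hub

## Task

Fit the gib key to the coupling hub: lay it in the shaft's keyseat with its thin end towards the hub, let go of it, then push or tap on its head until it is wedged tight between shaft and hub and stays so by itself. How deep it goes differs from hub to hub, so go by feel: snug as from a firm push of about 20 N, and never forced with more than 35 N. Leave the other things on the bench where they lie.

Things in the scene. Friction and masses are not known exactly. Their poses are not given: they have to be found in the camera images.
- fixture: Fixed: a steel shaft (50 mm diameter, 210 mm long, axis 78 mm up) lying level in two V-blocks on a green base plate 240 x 100 x 12 mm, with a coupling hub on it. Origin: middle of the plate's underside; x runs along the shaft from its free end (x -105 mm) to the hub (x 17 to 67 mm), z up. A key groove runs along the shaft's top.
- seat_end (a point): Keyseat floor, on its centre line, at the shaft's free end (fixture x -105, z 96 mm); axes as the fixture's. The keyseat is a flat-bottomed groove along the whole top of the shaft, 23 mm wide at the floor, 3.4 mm deep, its flanks leaning outwards. 122 mm of it lie open before the hub.
- mouth (a point): Keyseat floor at the hub's front face, where the key enters (fixture x 17, z 96 mm); axes as the fixture's, +x into the hub. The gap here is 25 mm wide and 17.5 mm high, give or take 1.1 mm from hub to hub, so the key binds with 53 to 79 mm of it inside. Until then it slides freely (1 to 5 N); then the push needed rises steeply, to 20 N within 1 to 2 mm.
- hub_top (a point): Highest point of the hub, on the rim of its flange (fixture x 58, z 134 mm). Hub: 50 mm long, barrel 90 mm diameter, then a bolted flange 112 mm diameter at the far end (fixture x 49 to 67 mm). Its keyway goes right through above the keyseat; the roof slopes down away from the mouth, 1 in 12 like the key. A key driven tight stays by friction.
- gib_key: The gib key: plain steel bar 110 mm long, 20 mm wide, about 0.33 kg, flat underneath, with a raised head. Origin: middle of its underside; x points to the thin end, z up. Head: x -55 to -35 mm, 34 mm high, full width, its end face flat. Tapered part: x -35 to 55 mm, 19.5 mm high at the head, 12 mm at the thin end. It lies flat on the bench, left or right of the fixture, where the plain key lies on the other side.
- key_mid (a point): On the gib key at its centre of mass, 10 mm from its origin towards the head (x -10), 9 mm above its underside; axes as the key's. Sides there are flat and 20 mm apart: a good grasp.
- key_tip (a point): On the gib key: middle of the thin end's bottom edge (x 55, z 0); axes as the key's.
- key_head (a point): On the gib key: centre of the head's end face, the face to push on (x -55, 17 mm above the underside); axes as the key's.
- plain_key: Bystander: plain parallel key, steel bar 105 x 18 x 14 mm without head or taper. Origin: middle of its underside.
- collar: Bystander: steel ring, 68 mm diameter, 22 mm high.
- spanner: Bystander: spanner 190 mm long, lying flat.
- spacer: Bystander: flat ring, 90 mm diameter, 14 mm high.
- mallet: Bystander: hammer 270 mm long, lying flat.
Mind the look-alikes: they are no part of the job. What is shaped like the gib_key but green is not meant.

How it is judged:
On the way:
1. the gib key lies in the keyseat, in line with the shaft, thin end to the hub and at most 30 mm inside it, let go (y of key_tip in the frame of mouth between -0.004 and 0.004 m and z of key_tip in the frame of mouth between -0.003 and 0.003 m and angle between the x axis of gib_key and the x axis of mouth, either way round below 0.08 rad and angle between the z axis of gib_key and the z axis of mouth, either way round below 0.06 rad and x of key_tip in the frame of mouth between -0.045 and 0.03 m and contact force between the fingers and gib_key below 0.3 N), for 0.2 s.
At the end, for the whole second after the job is handed in: The gib key lies flat in the keyseat, in line with the shaft (4 mm sideways, 3 mm in height, 0.08 rad), thin end 48 to 89 mm inside the hub, at rest, and wedged so that it presses on the shaft with more than 8 N by itself (its weight alone is 3 to 4 N) (y of key_tip in the frame of mouth between -0.004 and 0.004 m and z of key_tip in the frame of mouth between -0.003 and 0.003 m and angle between the x axis of gib_key and the x axis of mouth, either way round below 0.08 rad and angle between the z axis of gib_key and the z axis of mouth, either way round below 0.06 rad and x of key_tip in the frame of mouth between 0.048 and 0.089 m and contact force between gib_key and fixture above 8 N and linear speed of gib_key below 0.01 m/s); the robot touches nothing.
It fails at once if the key is forced: pressed on the shaft with more than 40 N (contact force between gib_key and fixture above 40 N).
It fails at once if another thing on the bench is moved by more than 40 mm (distance of any of plain_key, collar, spanner, spacer, mallet from where it was at the start of the episode above 0.04 m).
It also fails if it takes over 58 s, if anything falls off the work surface, if the arm or the gripper's body presses on something with over 40 N, if the wrist force passes 120 N, or if a joint passes its speed limit or range.

## Robot

A 6-joint arm with a two-finger parallel gripper is mounted at the origin on the work surface. World frame = base frame: x ahead of the robot, y to its left, z up, the work surface at z = 0. Lengths are in m, angles in rad, forces in N, time in s.
With the tool pointing down it reaches from about 0.35 to 0.775 m from the base axis. Payload 7.3 kg.
Tool frame: the origin (TCP) lies between the finger pads; the fingertips stand manip.tip_reach ahead of it and the grasp point (between the pads) lies 5 mm behind it (manip.tip_reach is the distance from the TCP to the fingertips, in m); z points along the fingers, y is the line along which they close (so a half turn about z gives the same grasp; the last joint's range is limited). The gripper opens to 92 mm and grips with 3 to 60 N. Pads are 19 mm wide; open, the fingers measure 130 mm over their backs; the gripper's body (75 mm by 190 mm) begins 47 mm behind the grasp point.
Start: joints at [0.98, 0.342, 1.524, -0, 1.275, -0.146], TCP at [0.226, 0.474, 0.241] pointing down, gripper open.
Joint ranges: [-2.53, 2.53], [-0.77, 2.02], [0.04, 2.7], [-1, 4.14], [0.28, 2.66], [-3.11, 3.11]. Speed limits (rad/s): [2.57, 2.57, 3.14, 3.14, 3.14, 3.14].

## Interface

Orientations are given as a unit quaternion [w, x, y, z].
In Python, from workcell import manip, optics, order gives the robot as it stands.
- The arm moves only by the shell command python3 -m creep 'ROWS' [OPENING] [FORCE]. ROWS is JSON, a list of rows, each an object with "offset": the shift along the tool's x, y, z in cm, a list of three; "rotation": the turn, a rotation vector about the tool's x, y, z in rad, a list of three. A call has 1 to 10 rows; each row is the pose to reach, as a shift and turn from the pose commanded when the call began, along the tool's axes at that moment; what a row does not reach only later rows make up. A row lasts 1/8 s, in which the tool goes at most 62.5 mm and 10.7 degrees, less where a joint would pass 70% of its speed; a pose out of reach is approached as far as the arm can. A call with a gripper value outside its range is refused whole. OPENING is the closure, from 0 (fully open) to 1 (shut), set as the call begins (- or left out, the last holds). The fingers move at their own pace and stop on an object; FORCE is the grip in N (left out, the last holds). Time passes only in rows, so rows that repeat a pose let the fingers close. It gives the time, the measured TCP pose, the force, the opening and the grip force at its end, in the units of the state.
- manip.get_state(): the state, without advancing time (a new reading comes with each control period).
- optics.snapshot(name): name is "scene" or "top" or "wrist"; returns a dict with "frame" (384x512x3 uint8, blue, green, red), "camera_matrix" (3x3 intrinsics, pixels), "cam_to_world" (4x4, takes a point from camera to world coordinates). Camera axes: x right, y up, looking along -z (the intrinsics and any distortion apply to the point x, -y, -z); pixel columns grow to the right and rows downward; lengths in m; the calibration is good to about 2 mm. A picture is of the moment at which its call begins. There is no depth.
- order.job_done(): hands the job in; it is judged then, once.
The state is a dict: "clock": time; "q": joint angles; "joint_velocities": joint speeds; "tau": joint torques, N m; "tcp_pos": TCP position; "tcp_rot": TCP orientation; "contact_force": force on the tool from outside, world axes, zero at the start; "moment": the same for the moment, N m; "finger_gap": finger opening in m; "gripper_force": force on a finger pad.
Only numpy, scipy, OpenCV 4.12 (cv2) and the standard library are available. Lean on these libraries where they do the work, as an engineer would, in place of code of your own. Each camera call takes 0.05 s, during which the arm holds its last target. There are 200 camera calls.

## Working session

There is one attempt and no reset: what is moved stays moved. The work goes in short steps, Python scripts to look and compute and a shell command to move; the robot and the scene stay as the last step left them, time stands still between calls to the robot, and variables do not carry over. Pictures are saved under pics/ and viewed, at most 10 in all, crops included, and the job is handed in when it is done.

```bash
ls; mkdir -p pics; python3 - <<'E'
from workcell import manip, optics
import cv2,numpy as np
s=manip.get_state();print(s['clock'],s['tcp_pos'],s['tcp_rot'],s['finger_gap'],manip.tip_reach)
for n in("top","scene"):
    d=optics.snapshot(n);cv2.imwrite(f'pics/{n}0.png',d['frame']);np.savez(f'{n}0.npz',**d);print(n,d['camera_matrix'],d['cam_to_world'],[k for k in d])
E
```

```text
pics
0.0 [0.22563727 0.47360742 0.24003177] [-2.87751321e-04  2.20552966e-01  9.75374685e-01 -7.28601978e-04] 0.09199465744284765 0.014
top [[429.79737773   0.         255.9998727 ]
 [  0.         429.79737773 191.90278605]
 [  0.           0.           1.        ]] [[-2.67270791e-02  9.98203398e-01 -5.36249977e-02  4.43081419e-01]
 [-9.99641105e-01 -2.67863890e-02 -3.87461216e-04 -5.73243038e-03]
 [-1.82318515e-03  5.35953963e-02  9.98561069e-01  1.43761089e+00]
 [ 0.00000000e+00  0.00000000e+00  0.00000000e+00  1.00000000e+00]] ['frame', 'camera_matrix', 'cam_to_world']
scene [[403.23346223   0.         256.55416318]
 [  0.         403.23346223 197.57683133]
 [  0.           0.           1.        ]] [[-3.79711417e-01 -6.11689098e-01  6.94014184e-01  1.39973286e+00]
 [ 9.25104055e-01 -2.52134993e-01  2.83919766e-01  3.18764497e-01]
 [ 1.31463550e-03  7.49842912e-01  6.61614600e-01  9.33204277e-01]
 [ 0.00000000e+00  0.00000000e+00  0.00000000e+00  1.00000000e+00]] ['frame', 'camera_matrix', 'cam_to_world']
```

View pics/top0.png

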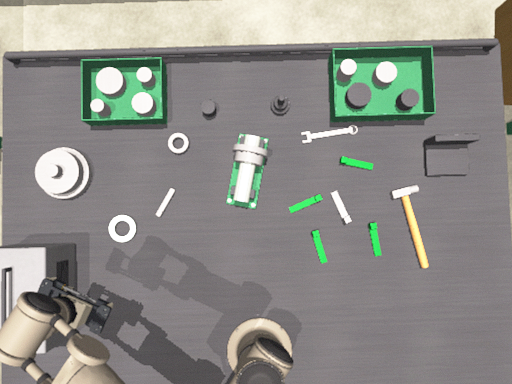

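View pics/scene0.png

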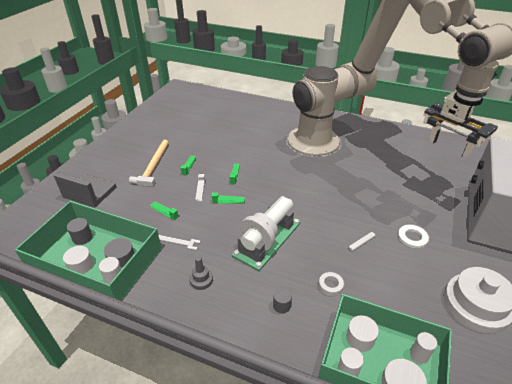

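The white bar at top (341,207) fits the gib key (uncoloured, head). The white bar at (165,202) on the other side is the plain key, and the green ones at (306,204), (319,246), (375,239) and (356,162) are look-alikes. I'll confirm this in one crop.

```bash
cat > h.py <<'E'
import numpy as np,cv2
from scipy.spatial.transform import Rotation as R
def ray(d,u,v):
    K=d['camera_matrix'];T=d['cam_to_world']
    p=np.linalg.inv(K)@[u,v,1];return T[:3,:3]@[p[0],-p[1],-p[2]],T[:3,3]
def at(d,u,v,z):
    r,o=ray(d,u,v);return o+r*(z-o[2])/r[2]
def proj(d,P):
    T=d['cam_to_world'];c=T[:3,:3].T@(np.array(P)-T[:3,3]);q=d['camera_matrix']@[c[0],-c[1],-c[2]];return q[:2]/q[2]
def Rt(s): w=s['tcp_rot'];return R.from_quat([*w[1:],w[0]]).as_matrix()
E
python3 - <<'E'
from h import *
d=np.load('top0.npz');f=d['frame'];g=np.load('scene0.npz')['frame']
a=cv2.resize(f[120:220,215:365],None,fx=5,fy=5,interpolation=cv2.INTER_CUBIC)[:500,:750]
b=cv2.resize(g[165:215,170:245],None,fx=4,fy=4,interpolation=cv2.INTER_CUBIC)
c=np.zeros((500+0,750,3),np.uint8);c[:]=a;c[300:500,450:750]=c[300:500,450:750]
c[0:200,450:750]=b
cv2.imwrite('pics/crop1.png',c)
m=(f.min(2)>120).astype(np.uint8);m[:, :325]=0;m[:,360:]=0;m[:180]=0;m[230:]=0
r=cv2.minAreaRect(np.argwhere(m)[:,::-1].astype(np.float32));print(r)
for p in cv2.boxPoints(r):print(at(d,*p,0.015))
hsv=cv2.cvtColor(f,cv2.COLOR_BGR2HSV);m=((hsv[...,1]>100)&(hsv[...,0]>45)&(hsv[...,0]<90)).astype(np.uint8);m[:,:220]=0;m[:,280:]=0;m[:128]=0;m[220:]=0
r=cv2.minAreaRect(np.argwhere(m)[:,::-1].astype(np.float32));print(r)
for p in cv2.boxPoints(r):print(at(d,*p,0.012))
E
```

```text
((342.0, 204.5), (49.0, 34.0), 90.0)
[ 0.55288055 -0.23514551  0.015     ]
[ 0.54984935 -0.34789089  0.015     ]
[ 0.38788741 -0.34147902  0.015     ]
[ 0.39087687 -0.22941924  0.015     ]
((247.043701171875, 170.85174560546875), (29.83169937133789, 71.1946029663086), 10.980650901794434)
[0.48563353 0.09655186 0.012     ]
[0.71826593 0.04581403 0.012     ]
[ 0.6964518 -0.0516082  0.012    ]
[ 4.64201747e-01 -6.96741828e-05  1.20000000e-02]
```

View pics/crop1.png

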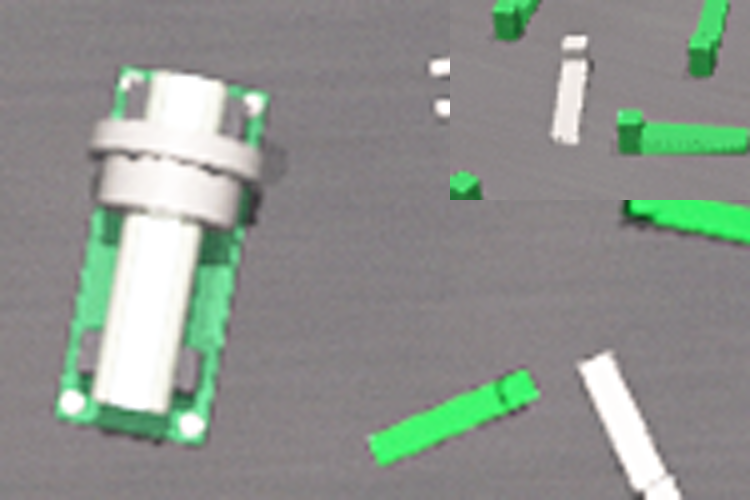

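The crop confirms it. The white bar at (341,207) has a raised head at its lower end (348,222) and its thin end at (334,191). The fixture's hub points away from the robot, with the shaft's free end near (243,205). Now the first move numbers.

```bash
cat >> h.py <<'E'
def go(s,P,yaw):
    """offset cm + rotvec taking tool to world P, tool down, tool x at yaw"""
    A=Rt(s);B=np.array([[np.cos(yaw),np.sin(yaw),0],[np.sin(yaw),-np.cos(yaw),0],[0,0,-1]])
    return (A.T@(np.array(P)-s['tcp_pos'])*100).round(2),R.from_matrix(A.T@B).as_rotvec().round(3)
E
python3 - <<'E'
from h import *
from workcell import manip
d=np.load('top0.npz');t=at(d,334,191.4,.012);h=at(d,348,222,.034);a=np.arctan2(*(t-h)[1::-1]);print(t,h,a,np.linalg.norm((t-h)[:2]))
s=manip.get_state();c=t[:2]-0.065*np.array([np.cos(a),np.sin(a)])
print(go(s,[.45,.1,.24],a),go(s,[*c,.2],a))
E
```

```text
[ 0.5143631  -0.26415595  0.012     ] [ 0.41228979 -0.30209587  0.034     ] 0.35586809196162283 0.10889626509353532
(array([-36.32, -24.07,   0.04]), array([-1.000e-03,  2.000e-03,  2.341e+00])) (array([-53.28, -58.84,   4.08]), array([-1.000e-03,  2.000e-03,  2.341e+00]))
```

```bash
python3 -m creep '[{"offset":[-36.3,-24,0],"rotation":[0,0,1.2]},{"offset":[-36.3,-24,0],"rotation":[0,0,1.2]},{"offset":[-36.3,-24,0],"rotation":[0,0,1.2]},{"offset":[-36.3,-24,0],"rotation":[0,0,1.2]},{"offset":[-36.3,-24,0],"rotation":[0,0,1.2]},{"offset":[-36.3,-24,0],"rotation":[0,0,1.2]},{"offset":[-53.3,-58.8,0],"rotation":[0,0,2.34]},{"offset":[-53.3,-58.8,0],"rotation":[0,0,2.34]},{"offset":[-53.3,-58.8,0],"rotation":[0,0,2.34]},{"offset":[-53.3,-58.8,0],"rotation":[0,0,2.34]}]' 0
python3 - <<'E'
from h import *
from workcell import manip
d=np.load('top0.npz');s=manip.get_state();print(go(s,[.453,-.287,.2],.356))
E
```

```text
clock: 1.35
tcp_pos: [0.4387, -0.0985, 0.2406]
tcp_rot: [-0.0, 0.918, 0.397, 0.0]
contact_force: [1.1, -0.0, -0.9]
finger_gap: 0.0919
gripper_force: 0.0
(array([-12.74,  13.96,   4.06]), array([-0.   , -0.   ,  0.459]))
```

```bash
python3 -m creep '[{"offset":[-12.7,14,4],"rotation":[0,0,0.46]},{"offset":[-12.7,14,4],"rotation":[0,0,0.46]},{"offset":[-12.7,14,4],"rotation":[0,0,0.46]},{"offset":[-12.7,14,4],"rotation":[0,0,0.46]},{"offset":[-12.7,14,4],"rotation":[0,0,0.46]},{"offset":[-12.7,14,4],"rotation":[0,0,0.46]}]'
python3 - <<'E'
from h import *
from workcell import manip,optics
d=optics.snapshot("wrist");np.savez('w1.npz',**d);cv2.imwrite('pics/w1.png',d['frame'])
T=d['cam_to_world'];print(T.round(3),d['camera_matrix'].round(1));s=manip.get_state();print(s['tcp_pos'],s['contact_force'])
E
```

```text
clock: 2.1
tcp_pos: [0.4552, -0.2835, 0.2011]
tcp_rot: [-0.0, 0.984, 0.181, 0.0]
contact_force: [0.0, 0.1, 0.7]
finger_gap: 0.0915
gripper_force: 0.0
[[ 0.356  0.9    0.253  0.523]
 [-0.935  0.343  0.095 -0.258]
 [-0.001 -0.271  0.963  0.345]
 [ 0.     0.     0.     1.   ]] [[274.9   0.  253.6]
 [  0.  274.9 190.6]
 [  0.    0.    1. ]]
[ 0.45530192 -0.28345895  0.20122631] [ 1.03637939 -0.07835515  0.56735524]
```

View pics/w1.png

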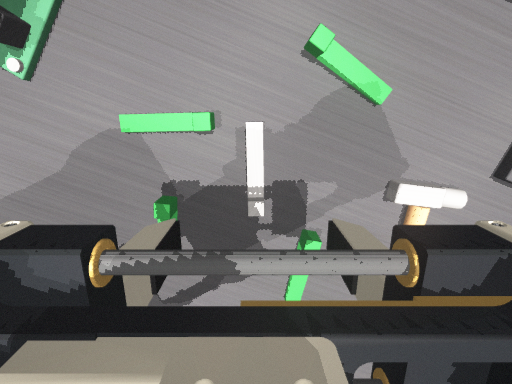

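The wrist view shows the white key below the gripper: thin end at (255,122), head at about (257,188–216). The green look-alikes are off to the sides. Next, key edges at sub-pixel.

```bash
python3 - <<'E'
from h import *
d=np.load('w1.npz');f=d['frame'].astype(int)
L=[]
for v in range(122,186,4):
    row=f[v,235:280].mean(1);b=np.where(row>170)[0]+235
    if len(b)>5: L.append((v,b[0],b[-1]+1))
print(L)
print(f[112:126,255].mean(1).astype(int),f[182:224,257].mean(1).astype(int))
for u,v,z in[(247,122,.012),(263,122,.012),(255,122,.012),(257.3,216,.034),(257,187,.0195)]:print(at(d,u,v,z))
c=f[100:225,215:300].astype(np.uint8);cv2.imwrite('pics/w1c.png',cv2.resize(c,None,fx=4,fy=4,interpolation=cv2.INTER_NEAREST))
E
```

```text
[(122, np.int64(245), np.int64(263)), (126, np.int64(246), np.int64(263)), (130, np.int64(246), np.int64(263)), (134, np.int64(246), np.int64(263)), (138, np.int64(246), np.int64(263)), (142, np.int64(246), np.int64(263)), (146, np.int64(246), np.int64(263)), (150, np.int64(246), np.int64(264)), (154, np.int64(246), np.int64(264)), (158, np.int64(247), np.int64(264)), (162, np.int64(247), np.int64(264)), (166, np.int64(247), np.int64(264)), (170, np.int64(247), np.int64(264)), (174, np.int64(247), np.int64(264)), (178, np.int64(247), np.int64(264)), (182, np.int64(247), np.int64(264))]
[154 156 157 157 157 156 159 152 156 152 255 255 255 255] [251 251 251 251 192 169 167 169 169 168 169 169 168 170 170 127 106 109
 106 153 177 246 249 249 248 246 247 188 161 156 155 156 158 165  98  73
  69  71  72  73  66  72]
[ 0.51080443 -0.25372983  0.012     ]
[ 0.5174937  -0.27130035  0.012     ]
[ 0.51414915 -0.2625153   0.012     ]
[ 0.41295499 -0.30407167  0.034     ]
[ 0.44304514 -0.29228566  0.0195    ]
```

View pics/w1c.png

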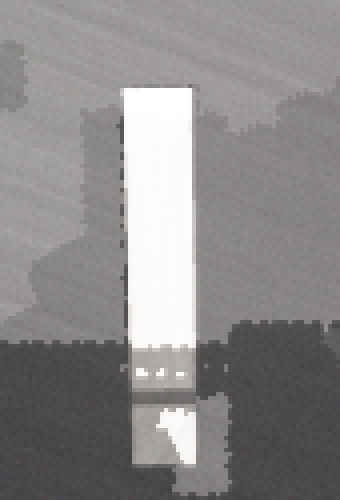

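```bash
python3 - <<'E'
from h import *
from workcell import manip
d=np.load('w1.npz');t=at(d,254.5,122,.012);h=at(d,256.2,216,.034);a=np.arctan2(*(t-h)[1::-1]);u=np.array([np.cos(a),np.sin(a)])
print(t,h,a,np.linalg.norm((t-h)[:2]),t[:2]-.065*u,h[:2]+.045*u)
c=(t[:2]-.065*u+h[:2]+.045*u)/2;s=manip.get_state();print(go(s,[*c,.0195],a))
E
```

```text
[ 0.51394011 -0.26196622  0.012     ] [ 0.41248275 -0.30283238  0.034     ] 0.3829104695899482 0.10937842310279872 [ 0.45364733 -0.28625164] [ 0.4542239 -0.2860194]
(array([-0.23,  0.2 , 18.17]), array([ 0.   , -0.   , -0.019]))
```

```bash
python3 -m creep '[{"offset":[-0.2,0.2,5],"rotation":[0,0,-0.02]},{"offset":[-0.2,0.2,10],"rotation":[0,0,-0.02]},{"offset":[-0.2,0.2,14],"rotation":[0,0,-0.02]},{"offset":[-0.2,0.2,17],"rotation":[0,0,-0.02]},{"offset":[-0.2,0.2,18.1],"rotation":[0,0,-0.02]},{"offset":[-0.2,0.2,18.1],"rotation":[0,0,-0.02]},{"offset":[-0.2,0.2,18.1],"rotation":[0,0,-0.02]}]' 0.4
python3 -c "
from workcell import manip;from h import *;s=manip.get_state();print(go(s,[.45393,-.28614,.0195],.383),s['tcp_pos'])"
```

```text
clock: 3.02
tcp_pos: [0.4548, -0.2878, 0.0211]
tcp_rot: [0.001, 0.982, 0.19, 0.001]
contact_force: [0.3, -0.5, -0.3]
finger_gap: 0.0548
gripper_force: 0.0
(array([-0.02, -0.19,  0.16]), array([ 0.002, -0.001, -0.001])) [ 0.45477686 -0.28784556  0.02114675]
```

```bash
python3 -m creep '[{"offset":[0,-0.2,0.15],"rotation":[0,0,0]},{"offset":[0,-0.2,0.15],"rotation":[0,0,0]}]'; python3 -m creep '[{"offset":[0,0,0],"rotation":[0,0,0]},{"offset":[0,0,0],"rotation":[0,0,0]},{"offset":[0,0,0],"rotation":[0,0,0]},{"offset":[0,0,0],"rotation":[0,0,0]},{"offset":[0,0,0],"rotation":[0,0,0]},{"offset":[0,0,0],"rotation":[0,0,0]}]' 1 40
```

```text
clock: 3.28
tcp_pos: [0.4533, -0.2856, 0.0187]
tcp_rot: [0.0, 0.982, 0.19, 0.0]
contact_force: [0.0, 0.1, -0.7]
finger_gap: 0.0552
gripper_force: 0.0
clock: 4.03
tcp_pos: [0.4532, -0.2857, 0.0182]
tcp_rot: [0.0, 0.982, 0.19, 0.0]
contact_force: [0.8, -0.9, -0.5]
finger_gap: 0.0191
gripper_force: 40.0
```

```bash
python3 -c "
from workcell import manip;from h import *;s=manip.get_state();print(go(s,[.525,.037,.22],-.215),s['tcp_pos'])
d=np.load('top0.npz')
# box corner midpoints
n=(np.array([.4856,.0966])+np.array([.4642,0]))/2;f=(np.array([.7183,.0458])+np.array([.6965,-.0516]))/2;print(n,f,(n+f)/2,np.arctan2(*(f-n)[::-1]))"
```

```text
(array([ 18.69, -27.27, -20.18]), array([-0.   , -0.   ,  0.597])) [ 0.45319692 -0.28565749  0.01815583]
[0.4749 0.0483] [ 0.7074 -0.0029] [0.59115 0.0227 ] -0.21675542139729495
```

```bash
python3 -m creep '[{"offset":[0,0,-4],"rotation":[0,0,0]},{"offset":[0,0,-10],"rotation":[0,0,0]},{"offset":[0,0,-16],"rotation":[0,0,0]},{"offset":[4,-5,-20.2],"rotation":[0,0,0.12]},{"offset":[8,-10,-20.2],"rotation":[0,0,0.24]},{"offset":[11.5,-15,-20.2],"rotation":[0,0,0.36]},{"offset":[15,-20.5,-20.2],"rotation":[0,0,0.48]},{"offset":[17.5,-25.5,-20.2],"rotation":[0,0,0.6]},{"offset":[18.7,-27.3,-20.2],"rotation":[0,0,0.6]},{"offset":[18.7,-27.3,-20.2],"rotation":[0,0,0.6]}]'
python3 -m creep '[{"offset":[0,0,0],"rotation":[0,0,0]},{"offset":[0,0,0],"rotation":[0,0,0]}]'
python3 - <<'E'
from h import *
from workcell import manip,optics
d=optics.snapshot("wrist");np.savez('w2.npz',**d);cv2.imwrite('pics/w2.png',cv2.resize(d['frame'],(800,600)))
s=manip.get_state();print(s['tcp_pos'],s['contact_force'],s['finger_gap'])
c=np.array([.59115,.0227]);a=-.2168;u=np.array([np.cos(a),np.sin(a)]);v=np.array([-u[1],u[0]])
for n,x,y,z in[('plate',-120,-50,12),('plate',-120,50,12),('plate',120,-50,12),('plate',120,50,12),('seat',-105,0,96),('mouthtop',17,0,123),('flangetop',49,0,134),('grooveL',-40,12.5,99),('grooveR',-40,-12.5,99),('flL',49,56,78),('flR',49,-56,78)]:
    print(n,proj(d,[*(c+x/1000*u+y/1000*v),z/1000]).round(1))
E
```

```text
clock: 5.28
tcp_pos: [0.5245, 0.0397, 0.2196]
tcp_rot: [-0.0, 0.994, -0.107, -0.001]
contact_force: [0.3, -0.6, -2.9]
finger_gap: 0.0195
gripper_force: 40.0
clock: 5.52
tcp_pos: [0.5248, 0.0363, 0.22]
tcp_rot: [0.0, 0.994, -0.11, -0.0]
contact_force: [0.5, -0.6, -3.0]
finger_gap: 0.0194
gripper_force: 40.0
[0.52484027 0.03630094 0.22011501] [-0.14498443 -0.60900968 -3.20455982] 0.01963525827474035
plate [289.8 208.7]
plate [215.9 208.9]
plate [296.8   5.8]
plate [207.3   6.1]
seat [252.6 222.1]
mouthtop [251.9  97.8]
flangetop [251.6  52.6]
grooveL [239.4 161. ]
grooveR [265.2 160.9]
flL [193.5  65.2]
flR [310.6  64.8]
```

View pics/w2.png

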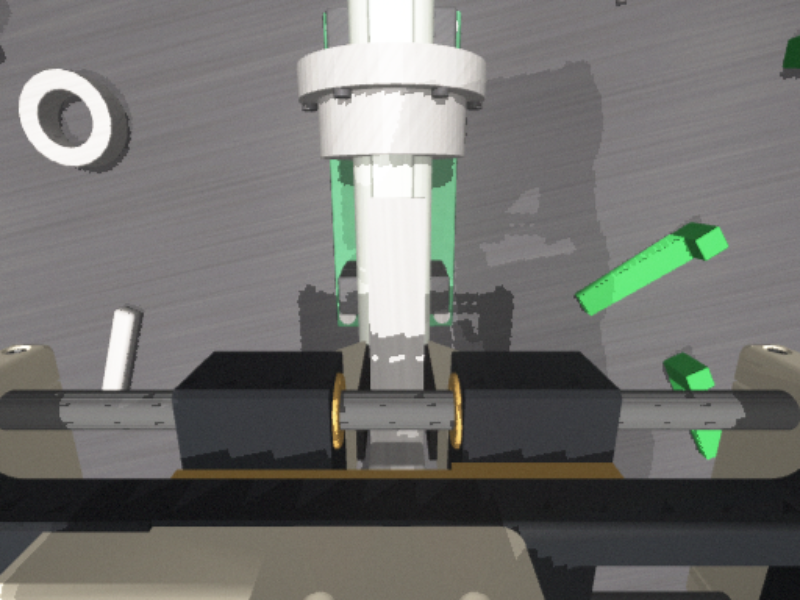

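The view (1.56x) shows the key held over the shaft in line, its tip at about row 195. The open groove sits at columns 372–414 below the hub's front face (row 157). Now the edges for groove, hub and key.

```bash
python3 - <<'E'
from h import *
from workcell import manip
d=np.load('w2.npz');f=d['frame'].astype(int).mean(2)
for v in(104,108,112,116,120,123): print(v,f[v,226:280].astype(int))
for v in(130,150,180,200): print(v,f[v,226:280].astype(int))
print(f[92:135,245].astype(int))
E
```

```text
104 [138 158 168 177 184 186 194 197 203 200 189 157 173 228 226 227 230 232
 229 230 230 228 226 227 193 192 192 191 187 187 186 182 184 188 184 184
 183 158 132 157 173 171 174 175 163 164 162 159 148 145 115  94  93  90]
108 [171 216 231 240 241 246 249 250 252 252 251 215 232 255 255 255 255 255
 255 255 255 255 255 253 253 253 253 253 253 253 253 253 253 253 253 253
 253 240 190 233 246 244 244 241 236 234 230 223 207 187 130  94  90  87]
112 [138 206 230 237 242 245 249 250 251 252 252 216 234 255 255 255 255 255
 255 255 255 253 253 253 253 253 253 253 253 253 253 253 253 253 253 253
 253 239 192 235 246 244 244 243 236 236 231 221 208 182 115  92  88  92]
116 [134 179 229 238 240 246 248 251 252 252 252 215 209 254 255 255 254 254
 254 253 253 253 253 253 253 253 254 253 253 253 253 252 253 253 253 253
 253 240 193 243 246 245 244 243 236 234 231 221 201 182 115  93  91  92]
120 [154 180 206 215 223 231 234 240 243 246 243 218 198 253 253 253 253 253
 253 253 253 253 253 253 253 254 254 253 253 253 253 252 253 253 253 253
 253 228 189 242 246 245 244 240 235 234 230 222 202 1
[... 615 characters left out ...]
41
 242 243 242 242 243 244 244 242 240 241 233 221 190 165 153 150 150 153]
180 [141 147 159 197 226 219 225 231 235 239 242 242 240 242 243 241 242 243
 243 244 242 242 242 244 245 244 242 241 241 242 243 243 243 243 241 240
 241 240 241 241 241 243 243 243 243 241 226 205 186 144 123 123 121 123]
200 [ 82  83  85 120 152 167 174 182 186 196 236 239 241 238 239 241 241 241
 241 241 243 241 241 241 243 244 242 241 239 239 241 241 243 242 242 242
 240 240 239 241 240 240 241 242 241 230 162 146 138  93  76  77  96 100]
[252 252 252 252 252 252 215 225 229 228 230 230 230 229 254 255 255 255
 255 255 255 254 253 254 253 253 253 253 253 253 253 253 253 253 249 245
 244 244 244 244 244 244 243]
```

```bash
python3 - <<'E'
from h import *
from workcell import manip
d=np.load('w2.npz');f=d['frame'].astype(int)
s=manip.get_state();A=Rt(s);t=np.array(s['tcp_pos']);print('yaw',np.arctan2(A[1,0],A[0,0]))
for x,y,z in[(65,10,6.2),(65,-10,6.2),(-20,10,.3),(-20,-10,.3),(0,10,2),(0,-10,2)]: print(x,y,proj(d,t+A@(np.array([x,y,z])/1000)).round(1))
tl=lambda P:(A.T@(P-t)*1000).round(1)
print('floor mid r108,r122',tl(at(d,251,107,.096)),tl(at(d,251,123,.096)))
print('hub front floor',at(d,251,105.5,.096),tl(at(d,251,105.5,.096)))
for v in(130,145,160,170,190):
  g=f[v,226:280]; print(v,(g[:,2]-g[:,0])[::1])
for v in (108,118): # left/right shaft silhouette
  pass
c=np.array([.59115,.0227]);a=-.2168;u=np.array([np.cos(a),np.sin(a)])
print('top-cam mouth',tl(np.array([*(c+.017*u),.096])),'seat_end',tl(np.array([*(c-.105*u),.096])))
E
```

```text
yaw -0.21983977816691028
65 10 [272.1 127.6]
65 -10 [234.5 127.6]
-20 10 [270.1 274.5]
-20 -10 [236.5 274.5]
0 10 [270.5 242.6]
0 -10 [236.1 242.6]
floor mid r108,r122 [ 77.9  -2.3 124.1] [ 63.4  -2.3 124.1]
hub front floor [0.60263597 0.02122163 0.096     ] [ 79.2  -2.3 124.1]
130 [-19   6   7   9   7   4   5   5   5   4   3   3   4   4   2   3   3   4
   3   3   3   2   3   4   3   4   4   3   4   4   4   4   4   4   4   4
   3   3   3   4   4   4   4   5   4   4   5   9   9   6 -17 -21 -23 -23]
145 [-23  -4   6  11   9   8   5   5   5   4   4   3   4   3   5   3   4   4
   3   4   4   3   3   4   4   3   4   4   4   4   4   4   4   4   4   4
   4   3   3   3   4   4   3   3   4   4   4   9   9   7 -18 -22 -21 -23]
160 [-29 -20   4   8  10   8   4   5   5   4   4   4   3   4   3   4   4   3
   4   4   4   5   4   3   3   4   4   4   4   3   4   4   4   4   4   5
   4   4   4   4   4   4   3   3   4   5   4   7   9  -1 -21 -22 -23 -22]
170 [ 0  2  7  8  8  9  6  7  6  5  4  4  5  4  4  4  5  4  3  3  5  4  4  3
  4  4  5  4  4  5  4  3  3  4  4  4  4  5  5  4  5  4  4  3  4  4  6  8
 10  3  1  2  1  4]
190 [ 1  3  3  5  7 12  7  9  8 10  4  4  5  4  4  4  4  4  4  3  4  3  4  4
  4  4  5  4  5  3  4  3  4  4  5  3  4  5  4  5  4  5  4  5  4  6  6  8
  7 -1  3  0  4  0]
top-cam mouth [ 84.7  -1.3 124.1] seat_end [-37.3  -0.9 124.1]
```

Groove centre lies 2.2 mm to tool −y, mouth 85 mm ahead and yaw is aligned. I'll shift and lower.

```bash
python3 -m creep '[{"offset":[0.5,-0.2,2],"rotation":[0,0,0]},{"offset":[1,-0.2,5],"rotation":[0,0,0]},{"offset":[1,-0.2,7.5],"rotation":[0,0,0]},{"offset":[1,-0.2,9],"rotation":[0,0,0]},{"offset":[1,-0.2,9.6],"rotation":[0,0,0]},{"offset":[1,-0.2,9.6],"rotation":[0,0,0]},{"offset":[1,-0.2,9.6],"rotation":[0,0,0]}]'
python3 -m creep '[{"offset":[0,0,0.2],"rotation":[0,0,0]},{"offset":[0,0,0.4],"rotation":[0,0,0]},{"offset":[0,0,0.6],"rotation":[0,0,0]},{"offset":[0,0,0.6],"rotation":[0,0,0]}]'
python3 -m creep '[{"offset":[0,0,0.1],"rotation":[0,0,0]},{"offset":[0,0,0.1],"rotation":[0,0,0]}]'
python3 -c "
from workcell import manip;s=manip.get_state();print(s['tcp_pos'],s['contact_force'],s['moment'])"
```

```text
clock: 6.45
tcp_pos: [0.5358, 0.0371, 0.1252]
tcp_rot: [-0.0, 0.994, -0.109, 0.001]
contact_force: [0.9, 0.7, -3.8]
finger_gap: 0.0195
gripper_force: 40.0
clock: 6.95
tcp_pos: [0.535, 0.0372, 0.118]
tcp_rot: [-0.0, 0.994, -0.109, -0.0]
contact_force: [-0.0, -0.1, -4.0]
finger_gap: 0.0195
gripper_force: 40.0
clock: 7.2
tcp_pos: [0.5351, 0.0372, 0.1171]
tcp_rot: [-0.0, 0.994, -0.109, -0.0]
contact_force: [0.9, -0.5, -3.0]
finger_gap: 0.0196
gripper_force: 40.0
[0.53514855 0.03720338 0.11714832] [ 0.86178156 -0.454885   -2.99206046] [-0.02804487  0.15406078 -0.06050678]
```

```bash
python3 -m creep '[{"offset":[0,0.09,0],"rotation":[0,0,0]},{"offset":[0,0.09,0.1],"rotation":[0,0,0]},{"offset":[0,0.09,0.15],"rotation":[0,0,0]},{"offset":[0,0.09,0.15],"rotation":[0,0,0]}]'
python3 -m creep '[{"offset":[0,0,0.05],"rotation":[0,0,0]},{"offset":[0,0,0.05],"rotation":[0,0,0]}]'
python3 -m creep '[{"offset":[0,0,0.05],"rotation":[0,0,0]},{"offset":[0,0,0.05],"rotation":[0,0,0]}]'
python3 -c "
from workcell import manip;from h import *;s=manip.get_state();print(s['tcp_pos'],s['contact_force'],s['moment']);print((Rt(s).T@(s['tcp_pos']-np.array([.5248,.0363,.22]))).round(4))"
```

```text
clock: 7.7
tcp_pos: [0.5349, 0.0363, 0.1157]
tcp_rot: [-0.0, 0.994, -0.109, -0.0]
contact_force: [-0.3, 0.3, -3.5]
finger_gap: 0.0198
gripper_force: 40.0
clock: 7.95
tcp_pos: [0.535, 0.0363, 0.1152]
tcp_rot: [-0.0, 0.994, -0.109, -0.0]
contact_force: [0.2, -0.0, -3.2]
finger_gap: 0.0195
gripper_force: 40.0
clock: 8.2
tcp_pos: [0.5349, 0.0363, 0.1147]
tcp_rot: [-0.0, 0.994, -0.109, -0.0]
contact_force: [0.3, -0.4, -2.1]
finger_gap: 0.0199
gripper_force: 40.0
[0.5349248  0.03632967 0.1146521 ] [ 0.27149869 -0.38662028 -2.11474931] [-0.00454724  0.15864965  0.04310652]
[ 0.0099 -0.0022  0.1053]
```

```bash
python3 -m creep '[{"offset":[0,0,0.05],"rotation":[0,0,0]},{"offset":[0,0,0.05],"rotation":[0,0,0]}]'
python3 -m creep '[{"offset":[0,0,0],"rotation":[0,0,0]},{"offset":[0,0,0],"rotation":[0,0,0]},{"offset":[0,0,0],"rotation":[0,0,0]},{"offset":[0,0,0],"rotation":[0,0,0]}]' 0.5
python3 -m creep '[{"offset":[0,0,-4],"rotation":[0,0,0]},{"offset":[0,0,-8],"rotation":[0,0,0]},{"offset":[-4,0,-10],"rotation":[0,0,0]},{"offset":[-8,0,-10.5],"rotation":[0,0,0]},{"offset":[-8,0,-10.5],"rotation":[0,0,0]},{"offset":[-8,0,-10.5],"rotation":[0,0,0]}]'
python3 - <<'E'
from h import *
from workcell import manip,optics
d=optics.snapshot("wrist");np.savez('w3.npz',**d);cv2.imwrite('pics/w3.png',cv2.resize(d['frame'],(800,600)))
s=manip.get_state();print(s['tcp_pos'],s['contact_force'],s['finger_gap'])
E
```

```text
clock: 8.45
tcp_pos: [0.535, 0.0363, 0.1142]
tcp_rot: [-0.0, 0.994, -0.109, 0.0]
contact_force: [0.4, -0.3, -2.0]
finger_gap: 0.0198
gripper_force: 40.0
clock: 8.95
tcp_pos: [0.5351, 0.0363, 0.1143]
tcp_rot: [-0.0, 0.994, -0.109, 0.0]
contact_force: [-0.1, -0.5, 0.2]
finger_gap: 0.0454
gripper_force: 0.0
clock: 9.7
tcp_pos: [0.4575, 0.0535, 0.2195]
tcp_rot: [-0.0, 0.994, -0.109, 0.001]
contact_force: [0.5, -0.6, -0.4]
finger_gap: 0.0457
gripper_force: 0.0
[0.45770633 0.05344992 0.21923261] [ 0.54115912  0.35685741 -0.43705528] 0.04583083175497494
```

View pics/w3.png

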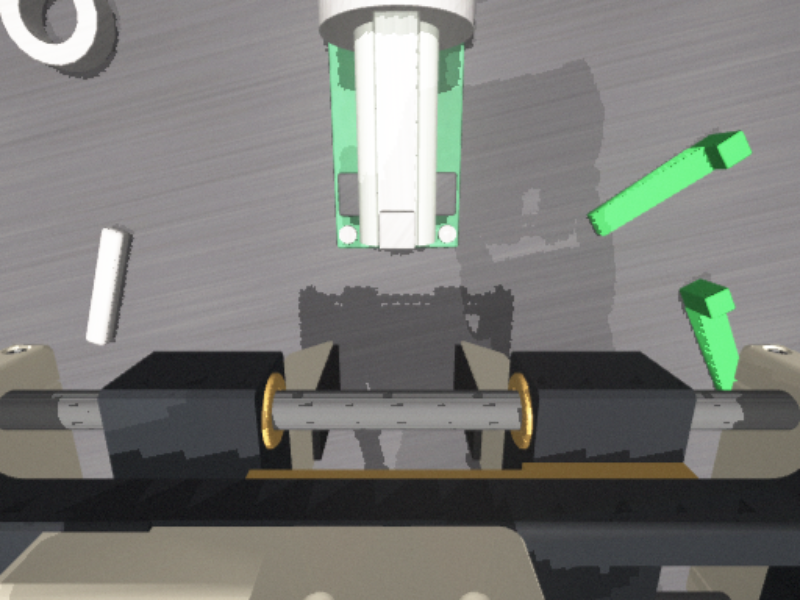

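The key lies flat in the groove, in line with the shaft, head at (397,230) and tip towards the hub. Next I'll close the fingers and come down behind the head.

```bash
python3 -m creep '[{"offset":[0,0,4],"rotation":[0,0,0]},{"offset":[0,0,8],"rotation":[0,0,0]},{"offset":[0,0,10.1],"rotation":[0,0,0]},{"offset":[0,0,10.1],"rotation":[0,0,0]},{"offset":[0,0,10.1],"rotation":[0,0,0]},{"offset":[0,0,10.1],"rotation":[0,0,0]},{"offset":[0,0,10.1],"rotation":[0,0,0]}]' 1
python3 -m creep '[{"offset":[0.6,0,0],"rotation":[0,0,0]},{"offset":[1.2,0,0],"rotation":[0,0,0]},{"offset":[1.8,0,0],"rotation":[0,0,0]},{"offset":[2.1,0,0],"rotation":[0,0,0]},{"offset":[2.1,0,0],"rotation":[0,0,0]}]'
python3 -c "
from workcell import manip;from h import *;s=manip.get_state();print((Rt(s).T@(s['tcp_pos']-np.array([.5351,.0363,.1143]))).round(4),Rt(s).T@s['contact_force'])"
```

```text
clock: 10.62
tcp_pos: [0.4574, 0.0536, 0.119]
tcp_rot: [-0.0, 0.994, -0.109, 0.001]
contact_force: [-0.9, -0.6, -0.2]
finger_gap: 0.0002
gripper_force: 0.0
clock: 11.25
tcp_pos: [0.4775, 0.049, 0.1181]
tcp_rot: [-0.0, 0.994, -0.109, -0.0]
contact_force: [0.1, -0.0, 0.1]
finger_gap: 0.0005
gripper_force: 0.0
[-0.059   0.0001 -0.0038] [ 0.08949776 -0.00552742 -0.05990039]
```

```bash
python3 -m creep '[{"offset":[0.15,0,0],"rotation":[0,0,0]},{"offset":[0.3,0,0],"rotation":[0,0,0]},{"offset":[0.45,0,0],"rotation":[0,0,0]},{"offset":[0.6,0,0],"rotation":[0,0,0]},{"offset":[0.8,0,0],"rotation":[0,0,0]},{"offset":[1.0,0,0],"rotation":[0,0,0]},{"offset":[1.0,0,0],"rotation":[0,0,0]}]'
python3 -m creep '[{"offset":[0.3,0,0],"rotation":[0,0,0]},{"offset":[0.6,0,0],"rotation":[0,0,0]},{"offset":[1.0,0,0],"rotation":[0,0,0]},{"offset":[1.4,0,0],"rotation":[0,0,0]},{"offset":[1.7,0,0],"rotation":[0,0,0]},{"offset":[2.0,0,0],"rotation":[0,0,0]},{"offset":[2.0,0,0],"rotation":[0,0,0]}]'
python3 - <<'E'
from workcell import manip,optics;from h import *
s=manip.get_state();print((Rt(s).T@(s['tcp_pos']-np.array([.5351,.0363,.1143]))).round(4),Rt(s).T@s['contact_force'])
d=optics.snapshot("wrist");np.savez('w4.npz',**d);cv2.imwrite('pics/w4.png',d['frame'])
E
```

```text
clock: 12.12
tcp_pos: [0.4876, 0.0468, 0.1181]
tcp_rot: [-0.0, 0.994, -0.109, 0.0]
contact_force: [-1.2, 0.5, 0.5]
finger_gap: 0.0004
gripper_force: 0.5
clock: 13.0
tcp_pos: [0.5073, 0.0425, 0.1184]
tcp_rot: [-0.0, 0.994, -0.109, 0.001]
contact_force: [-0.6, -0.8, 0.7]
finger_gap: 0.0008
gripper_force: 0.0
[-0.0285  0.     -0.0041] [-0.38855782  0.85652737 -0.74879834]
```

View pics/w4.png

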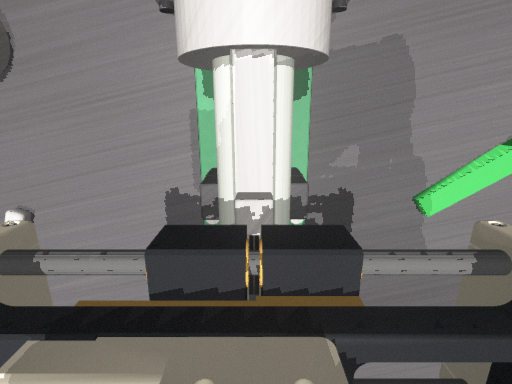

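The key is going straight into the hub, tip about 16 mm in, with its head at about (255,200) in front of the fingers. I'll push freely for another 30 mm.

```bash
python3 -m creep '[{"offset":[0.4,0,0],"rotation":[0,0,0]},{"offset":[0.8,0,0],"rotation":[0,0,0]},{"offset":[1.2,0,0],"rotation":[0,0,0]},{"offset":[1.6,0,0],"rotation":[0,0,0]},{"offset":[2.0,0,0],"rotation":[0,0,0]},{"offset":[2.4,0,0],"rotation":[0,0,0]},{"offset":[2.6,0,0],"rotation":[0,0,0]},{"offset":[2.8,0,0],"rotation":[0,0,0]},{"offset":[3.0,0,0],"rotation":[0,0,0]},{"offset":[3.0,0,0],"rotation":[0,0,0]}]'
cat > feel.py <<'E'
from workcell import manip;from h import *
import sys
s=manip.get_state();x=(Rt(s).T@(s['tcp_pos']-np.array([.5351,.0363,.1143])))*1000;f=(Rt(s).T@s['contact_force'])
print('FEEL tip~',(x[0]+44.5).round(1),'push',(-f).round(1));sys.exit(-f[0]>float(sys.argv[1]))
E
python3 feel.py 8
```

```text
clock: 14.3
tcp_pos: [0.5363, 0.036, 0.1182]
tcp_rot: [-0.0, 0.994, -0.109, 0.0]
contact_force: [-2.8, 0.9, 2.5]
finger_gap: 0.0005
gripper_force: 1.5
FEEL tip~ 45.8 push [3.  0.3 2.5]False
```

```bash
python3 -m creep '[{"offset":[0.1,0,0],"rotation":[0,0,0]},{"offset":[0.2,0,0],"rotation":[0,0,0]},{"offset":[0.3,0,0],"rotation":[0,0,0]},{"offset":[0.3,0,0],"rotation":[0,0,0]}]' >/dev/null; python3 feel.py 7 &&
python3 -m creep '[{"offset":[0.1,0,0],"rotation":[0,0,0]},{"offset":[0.15,0,0],"rotation":[0,0,0]}]' >/dev/null && python3 feel.py 7 &&
python3 -m creep '[{"offset":[0.1,0,0],"rotation":[0,0,0]},{"offset":[0.1,0,0],"rotation":[0,0,0]}]' >/dev/null && python3 feel.py 7 &&
python3 -m creep '[{"offset":[0.1,0,0],"rotation":[0,0,0]},{"offset":[0.1,0,0],"rotation":[0,0,0]}]' >/dev/null && python3 feel.py 7 &&
python3 -m creep '[{"offset":[0.1,0,0],"rotation":[0,0,0]},{"offset":[0.1,0,0],"rotation":[0,0,0]}]' >/dev/null && python3 feel.py 7 &&
python3 -m creep '[{"offset":[0.1,0,0],"rotation":[0,0,0]},{"offset":[0.1,0,0],"rotation":[0,0,0]}]' >/dev/null && python3 feel.py 7 &&
python3 -m creep '[{"offset":[0.1,0,0],"rotation":[0,0,0]},{"offset":[0.1,0,0],"rotation":[0,0,0]}]' >/dev/null && python3 feel.py 7 &&
python3 -m creep '[{"offset":[0.1,0,0],"rotation":[0,0,0]},{"offset":[0.1,0,0],"rotation":[0,0,0]}]' >/dev/null && python3 feel.py 7
```

```text
FEEL tip~ 48.6 push [4.1 0.  2.9]False
```

```bash
sed -i 's/sys.exit(\(.*\))$/sys.exit(int(\1))/' feel.py; python3 feel.py 7 &&
python3 -m creep '[{"offset":[0.1,0,0],"rotation":[0,0,0]},{"offset":[0.15,0,0],"rotation":[0,0,0]}]' >/dev/null && python3 feel.py 7 &&
python3 -m creep '[{"offset":[0.1,0,0],"rotation":[0,0,0]},{"offset":[0.1,0,0],"rotation":[0,0,0]}]' >/dev/null && python3 feel.py 7 &&
python3 -m creep '[{"offset":[0.1,0,0],"rotation":[0,0,0]},{"offset":[0.1,0,0],"rotation":[0,0,0]}]' >/dev/null && python3 feel.py 7 &&
python3 -m creep '[{"offset":[0.1,0,0],"rotation":[0,0,0]},{"offset":[0.1,0,0],"rotation":[0,0,0]}]' >/dev/null && python3 feel.py 7 &&
python3 -m creep '[{"offset":[0.1,0,0],"rotation":[0,0,0]},{"offset":[0.1,0,0],"rotation":[0,0,0]}]' >/dev/null && python3 feel.py 7 &&
python3 -m creep '[{"offset":[0.1,0,0],"rotation":[0,0,0]},{"offset":[0.1,0,0],"rotation":[0,0,0]}]' >/dev/null && python3 feel.py 7 &&
python3 -m creep '[{"offset":[0.1,0,0],"rotation":[0,0,0]},{"offset":[0.1,0,0],"rotation":[0,0,0]}]' >/dev/null && python3 feel.py 7
```

```text
FEEL tip~ 48.6 push [4.1 0.  2.9]
FEEL tip~ 49.9 push [5.6 0.8 3.8]
FEEL tip~ 51.1 push [ 4.4 -0.2  2.2]
FEEL tip~ 52.0 push [4.2 0.4 4.1]
FEEL tip~ 53.1 push [ 3.6 -0.2  2.8]
FEEL tip~ 54.0 push [3.5 0.2 2.3]
FEEL tip~ 55.1 push [4.2 0.3 1.9]
FEEL tip~ 56.0 push [ 3.6 -0.1  2.3]
```

```bash

python3 -m creep '[{"offset":[0.1,0,0],"rotation":[0,0,0]},{"offset":[0.1,0,0],"rotation":[0,0,0]}]' >/dev/null && python3 feel.py 7 &&
python3 -m creep '[{"offset":[0.1,0,0],"rotation":[0,0,0]},{"offset":[0.1,0,0],"rotation":[0,0,0]}]' >/dev/null && python3 feel.py 7 &&
python3 -m creep '[{"offset":[0.1,0,0],"rotation":[0,0,0]},{"offset":[0.1,0,0],"rotation":[0,0,0]}]' >/dev/null && python3 feel.py 7 &&
python3 -m creep '[{"offset":[0.1,0,0],"rotation":[0,0,0]},{"offset":[0.1,0,0],"rotation":[0,0,0]}]' >/dev/null && python3 feel.py 7 &&
python3 -m creep '[{"offset":[0.1,0,0],"rotation":[0,0,0]},{"offset":[0.1,0,0],"rotation":[0,0,0]}]' >/dev/null && python3 feel.py 7 &&
python3 -m creep '[{"offset":[0.1,0,0],"rotation":[0,0,0]},{"offset":[0.1,0,0],"rotation":[0,0,0]}]' >/dev/null && python3 feel.py 7 &&
python3 -m creep '[{"offset":[0.1,0,0],"rotation":[0,0,0]},{"offset":[0.1,0,0],"rotation":[0,0,0]}]' >/dev/null && python3 feel.py 7 &&
python3 -m creep '[{"offset":[0.1,0,0],"rotation":[0,0,0]},{"offset":[0.1,0,0],"rotation":[0,0,0]}]' >/dev/null && python3 feel.py 7 &&
python3 -m creep '[{"offset":[0.1,0,0],"rotation":[0,0,0]},{"offset":[0.1,0,0],"rotation":[0,0,0]}]' >/dev/null && python3 feel.py 7 &&
python3 -m creep '[{"offset":[0.1,0,0],"rotation":[0,0,0]},{"offset":[0.1,0,0],"rotation":[0,0,0]}]' >/dev/null && python3 feel.py 7
```

```text
FEEL tip~ 57.1 push [ 3.4 -0.3  3.1]
FEEL tip~ 58.1 push [2.7 0.6 2.8]
FEEL tip~ 59.1 push [4.  0.7 2.3]
FEEL tip~ 60.0 push [3.2 0.6 2.2]
FEEL tip~ 61.1 push [3.3 0.1 2. ]
FEEL tip~ 62.1 push [ 4.4 -0.1  1.5]
FEEL tip~ 63.0 push [ 3.7 -0.1  2.7]
FEEL tip~ 64.0 push [ 3.2 -0.8  2.8]
FEEL tip~ 65.0 push [3.4 0.6 2.6]
FEEL tip~ 66.1 push [ 4.  -0.1  2.4]
```

```bash

python3 -m creep '[{"offset":[0.1,0,0],"rotation":[0,0,0]},{"offset":[0.1,0,0],"rotation":[0,0,0]}]' >/dev/null && python3 feel.py 7 &&
python3 -m creep '[{"offset":[0.1,0,0],"rotation":[0,0,0]},{"offset":[0.1,0,0],"rotation":[0,0,0]}]' >/dev/null && python3 feel.py 7 &&
python3 -m creep '[{"offset":[0.1,0,0],"rotation":[0,0,0]},{"offset":[0.1,0,0],"rotation":[0,0,0]}]' >/dev/null && python3 feel.py 7 &&
python3 -m creep '[{"offset":[0.1,0,0],"rotation":[0,0,0]},{"offset":[0.1,0,0],"rotation":[0,0,0]}]' >/dev/null && python3 feel.py 7 &&
python3 -m creep '[{"offset":[0.1,0,0],"rotation":[0,0,0]},{"offset":[0.1,0,0],"rotation":[0,0,0]}]' >/dev/null && python3 feel.py 7 &&
python3 -m creep '[{"offset":[0.1,0,0],"rotation":[0,0,0]},{"offset":[0.1,0,0],"rotation":[0,0,0]}]' >/dev/null && python3 feel.py 7 &&
python3 -m creep '[{"offset":[0.1,0,0],"rotation":[0,0,0]},{"offset":[0.1,0,0],"rotation":[0,0,0]}]' >/dev/null && python3 feel.py 7 &&
python3 -m creep '[{"offset":[0.1,0,0],"rotation":[0,0,0]},{"offset":[0.1,0,0],"rotation":[0,0,0]}]' >/dev/null && python3 feel.py 7 &&
python3 -m creep '[{"offset":[0.1,0,0],"rotation":[0,0,0]},{"offset":[0.1,0,0],"rotation":[0,0,0]}]' >/dev/null && python3 feel.py 7 &&
python3 -m creep '[{"offset":[0.1,0,0],"rotation":[0,0,0]},{"offset":[0.1,0,0],"rotation":[0,0,0]}]' >/dev/null && python3 feel.py 7
```

```text
FEEL tip~ 67.0 push [ 4.4 -0.1  1.8]
FEEL tip~ 68.1 push [3.2 0.2 3.3]
FEEL tip~ 69.1 push [ 2.9 -0.   1.6]
FEEL tip~ 70.0 push [3.7 0.1 1.9]
FEEL tip~ 70.7 push [ 4.9 -0.7  4.1]
FEEL tip~ 70.7 push [ 8.3 -0.   6.3]
```

Binding has started at about 70.7 mm. Finer steps now, up to about 19 N.

```bash

python3 -m creep '[{"offset":[0.05,0,0],"rotation":[0,0,0]},{"offset":[0.05,0,0],"rotation":[0,0,0]}]' >/dev/null && python3 feel.py 17 &&
python3 -m creep '[{"offset":[0.05,0,0],"rotation":[0,0,0]},{"offset":[0.05,0,0],"rotation":[0,0,0]}]' >/dev/null && python3 feel.py 17 &&
python3 -m creep '[{"offset":[0.05,0,0],"rotation":[0,0,0]},{"offset":[0.05,0,0],"rotation":[0,0,0]}]' >/dev/null && python3 feel.py 17 &&
python3 -m creep '[{"offset":[0.05,0,0],"rotation":[0,0,0]},{"offset":[0.05,0,0],"rotation":[0,0,0]}]' >/dev/null && python3 feel.py 17; python3 -c "
from workcell import manip;s=manip.get_state();print(s['clock'],s['tcp_pos'],s['moment'])"
```

```text
FEEL tip~ 70.7 push [10.2  0.2  7.6]
FEEL tip~ 70.7 push [12.  -0.5  8.9]
FEEL tip~ 70.7 push [15.2 -0.2 10.5]
FEEL tip~ 70.7 push [16.1 -1.  11.6]
21.55 [0.56071886 0.03062129 0.11821175] [ 0.34996324  2.50628473 -0.04749685]
```

```bash

python3 -m creep '[{"offset":[0,0,-0.05],"rotation":[0,0,0]},{"offset":[0,0,-0.1],"rotation":[0,0,0]},{"offset":[0,0,-0.1],"rotation":[0,0,0]}]' >/dev/null && python3 feel.py 19;
python3 -m creep '[{"offset":[0,0,-0.05],"rotation":[0,0,0]},{"offset":[0,0,-0.1],"rotation":[0,0,0]},{"offset":[0,0,-0.1],"rotation":[0,0,0]}]' >/dev/null && python3 feel.py 19;python3 -c "
from workcell import manip;s=manip.get_state();print(s['clock'],s['tcp_pos'],s['moment'])"
```

```text
FEEL tip~ 70.7 push [13.   0.6  4.8]
FEEL tip~ 70.7 push [10.7  0.3 -0.8]
22.3 [0.56070823 0.03061349 0.11832736] [ 0.37040631  1.67387419 -0.02115782]
```

```bash

python3 -m creep '[{"offset":[0.1,0,-0.04],"rotation":[0,0,0]},{"offset":[0.1,0,-0.04],"rotation":[0,0,0]}]' >/dev/null && python3 feel.py 18.5 &&
python3 -m creep '[{"offset":[0.1,0,-0.04],"rotation":[0,0,0]},{"offset":[0.1,0,-0.04],"rotation":[0,0,0]}]' >/dev/null && python3 feel.py 18.5 &&
python3 -m creep '[{"offset":[0.1,0,-0.04],"rotation":[0,0,0]},{"offset":[0.1,0,-0.04],"rotation":[0,0,0]}]' >/dev/null && python3 feel.py 18.5 &&
python3 -m creep '[{"offset":[0.05,0,-0.02],"rotation":[0,0,0]},{"offset":[0.05,0,-0.02],"rotation":[0,0,0]}]' >/dev/null && python3 feel.py 18.5 &&
python3 -m creep '[{"offset":[0.05,0,-0.02],"rotation":[0,0,0]},{"offset":[0.05,0,-0.02],"rotation":[0,0,0]}]' >/dev/null && python3 feel.py 18.5
```

```text
FEEL tip~ 70.7 push [13.1  1.  -1.3]
FEEL tip~ 70.7 push [15.3  1.4 -2.3]
FEEL tip~ 70.7 push [17.8  0.8 -2.7]
FEEL tip~ 70.7 push [19.6  0.9 -2.4]
```

```bash

python3 -m creep '[{"offset":[0.05,0,-0.01],"rotation":[0,0,0]},{"offset":[0.05,0,-0.01],"rotation":[0,0,0]}]' >/dev/null && python3 feel.py 22 &&
python3 -m creep '[{"offset":[0.05,0,-0.01],"rotation":[0,0,0]},{"offset":[0.05,0,-0.01],"rotation":[0,0,0]}]' >/dev/null && python3 feel.py 22; python3 -c "
from workcell import manip;s=manip.get_state();print(s['clock'],s['tcp_pos'],s['moment'],s['tcp_rot'])"
```

```text
FEEL tip~ 70.7 push [20.4  1.2 -2.4]
FEEL tip~ 70.8 push [22.8 -0.8 -0.5]
23.8 [0.56079857 0.03053743 0.11845939] [ 0.86714678  3.56122596 -0.01382706] [-3.13403891e-04  9.94041655e-01 -1.08593032e-01 -9.41509090e-03]
```

About 22 N felt. I'll back off straight and look.

```bash

python3 -m creep '[{"offset":[-0.3,0,0.1],"rotation":[0,0,0]},{"offset":[-0.7,0,0.2],"rotation":[0,0,0]},{"offset":[-1.5,0,0],"rotation":[0,0,0]},{"offset":[-4,0,0],"rotation":[0,0,0]},{"offset":[-8,0,-4],"rotation":[0,0,0]},{"offset":[-9,0,-8],"rotation":[0,0,0]},{"offset":[-9,0,-10],"rotation":[0,0,0]},{"offset":[-9,0,-10],"rotation":[0,0,0]}]'
python3 - <<'E'
from h import *
from workcell import manip,optics
d=optics.snapshot("wrist");np.savez('w5.npz',**d)
s=manip.get_state();print(s['tcp_pos'])
for x in range(-30,-14,3):
  P=np.array([.5351,.0363])+(x/1000)*np.array([.976,-.218]);print(x,proj(d,[*P,.130]).round(1))
cv2.imwrite('pics/w5.png',cv2.resize(d['frame'][0:240,150:350],(660,600*240*660//(200*600)) if 0 else (500,600),interpolation=cv2.INTER_CUBIC))
E
```

```text
clock: 24.8
tcp_pos: [0.4816, 0.0483, 0.2239]
tcp_rot: [-0.0, 0.994, -0.109, 0.003]
contact_force: [0.3, 0.2, -0.2]
finger_gap: 0.0001
gripper_force: 0.0
[0.48086382 0.04829781 0.22237393]
-30 [253.6 170.1]
-27 [253.6 166.8]
-24 [253.7 163.4]
-21 [253.7 160. ]
-18 [253.7 156.5]
-15 [253.7 153.1]
```

View pics/w5.png

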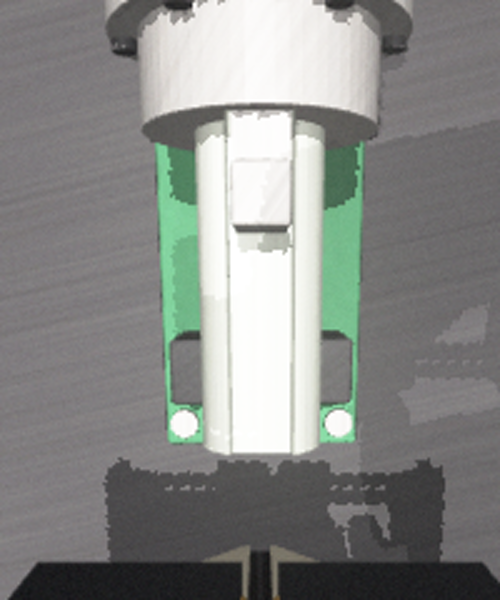

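The key's head sits at crop (262,195), square in the groove with its end face at row 228, about 17 mm from the hub. I'll do one clean confirming push, level with no vertical drag, to be sure it is snug.

```bash
python3 -m creep '[{"offset":[0,0,5],"rotation":[0,0,0]},{"offset":[0,0,9],"rotation":[0,0,0]},{"offset":[0,0,10.2],"rotation":[0,0,0]},{"offset":[3,0,10.2],"rotation":[0,0,0]},{"offset":[6,0,10.2],"rotation":[0,0,0]},{"offset":[7.4,0,10.2],"rotation":[0,0,0]},{"offset":[7.4,0,10.2],"rotation":[0,0,0]}]'; python3 feel.py 5; python3 -c "
from workcell import manip;from h import *;s=manip.get_state();print(go(s,np.array([.5351,.0363,.0])+.0255*np.array([.976,-.218,0])+np.array([0,0,.1185]),-.2198))"
```

```text
clock: 25.72
tcp_pos: [0.5535, 0.0321, 0.12]
tcp_rot: [-0.0, 0.994, -0.109, 0.001]
contact_force: [-0.6, 0.5, -0.3]
finger_gap: 0.0005
gripper_force: 0.0
FEEL tip~ 63.4 push [ 0.7  0.3 -0.3]
(array([ 0.66, -0.01,  0.15]), array([-0.   , -0.001,  0.001]))
```

```bash
python3 -m creep '[{"offset":[0.3,0,0],"rotation":[0,0,0]},{"offset":[0.5,0,0],"rotation":[0,0,0]},{"offset":[0.6,0,0],"rotation":[0,0,0]},{"offset":[0.6,0,0],"rotation":[0,0,0]}]'>/dev/null; python3 feel.py 6 &&
python3 -m creep '[{"offset":[0.1,0,-0.04],"rotation":[0,0,0]},{"offset":[0.2,0,-0.08],"rotation":[0,0,0]},{"offset":[0.2,0,-0.08],"rotation":[0,0,0]}]' >/dev/null; python3 feel.py 16 &&
python3 -m creep '[{"offset":[0.1,0,-0.04],"rotation":[0,0,0]},{"offset":[0.2,0,-0.08],"rotation":[0,0,0]},{"offset":[0.2,0,-0.08],"rotation":[0,0,0]}]' >/dev/null; python3 feel.py 16 &&
python3 -m creep '[{"offset":[0.1,0,-0.04],"rotation":[0,0,0]},{"offset":[0.1,0,-0.04],"rotation":[0,0,0]}]' >/dev/null; python3 feel.py 16
```

```text
FEEL tip~ 68.3 push [ 0.4  0.9 -1.6]
FEEL tip~ 70.5 push [ 0.6  0.7 -0.2]
FEEL tip~ 70.8 push [ 4.9 -0.3  0.1]
FEEL tip~ 70.8 push [ 8.1  0.7 -0.5]
```

```bash
python3 -m creep '[{"offset":[0.1,0,-0.04],"rotation":[0,0,0]},{"offset":[0.2,0,-0.08],"rotation":[0,0,0]},{"offset":[0.3,0,-0.1],"rotation":[0,0,0]},{"offset":[0.3,0,-0.1],"rotation":[0,0,0]}]'>/dev/null; python3 feel.py 18 &&
python3 -m creep '[{"offset":[0.1,0,-0.03],"rotation":[0,0,0]},{"offset":[0.1,0,-0.03],"rotation":[0,0,0]}]' >/dev/null && python3 feel.py 21.5 &&
python3 -m creep '[{"offset":[0.1,0,-0.03],"rotation":[0,0,0]},{"offset":[0.1,0,-0.03],"rotation":[0,0,0]}]' >/dev/null && python3 feel.py 21.5 &&
python3 -m creep '[{"offset":[0.1,0,-0.03],"rotation":[0,0,0]},{"offset":[0.1,0,-0.03],"rotation":[0,0,0]}]' >/dev/null && python3 feel.py 21.5
```

```text
FEEL tip~ 70.8 push [16.   0.7  1.8]
FEEL tip~ 70.8 push [19.   0.5  1.2]
FEEL tip~ 70.8 push [21.9  0.1  2.6]
```

```bash
python3 -m creep '[{"offset":[0.08,0,-0.05],"rotation":[0,0,0]},{"offset":[0.08,0,-0.05],"rotation":[0,0,0]}]' >/dev/null ; python3 feel.py 30
python3 -m creep '[{"offset":[-0.3,0,0.1],"rotation":[0,0,0]},{"offset":[-0.7,0,0.2],"rotation":[0,0,0]},{"offset":[-1.5,0,0],"rotation":[0,0,0]},{"offset":[-4,0,0],"rotation":[0,0,0]},{"offset":[-8,0,-4],"rotation":[0,0,0]},{"offset":[-9,0,-8],"rotation":[0,0,0]},{"offset":[-9,0,-10],"rotation":[0,0,0]},{"offset":[-9,0,-10],"rotation":[0,0,0]},{"offset":[-9,0,-10],"rotation":[0,0,0]}]'
python3 - <<'E'
from h import *
from workcell import optics
a=optics.snapshot("top")['frame'];cv2.imwrite('pics/end.png',a)
b=np.load('top0.npz')['frame'];m=(cv2.absdiff(a,b).max(2)>60).astype(np.uint8)
n,_,st,c=cv2.connectedComponentsWithStats(m)
print([(st[i].tolist()) for i in range(1,n) if st[i,4]>25])
E
```

```text
FEEL tip~ 70.8 push [22.3  0.2  1.8]
clock: 29.6
tcp_pos: [0.4808, 0.0482, 0.2232]
tcp_rot: [-0.0, 0.994, -0.109, -0.0]
contact_force: [-0.1, -0.1, -0.5]
finger_gap: 0.0002
gripper_force: 0.0
[[198, 179, 12, 35, 271], [211, 178, 50, 38, 1172], [237, 179, 15, 10, 119], [259, 184, 9, 55, 227], [331, 191, 21, 33, 240], [200, 221, 9, 16, 113], [251, 221, 8, 18, 124], [195, 248, 63, 38, 1110], [199, 272, 48, 78, 2905], [17, 279, 30, 36, 534], [62, 286, 14, 8, 30], [77, 297, 35, 36, 380], [70, 302, 15, 27, 181], [14, 304, 32, 60, 514], [2, 313, 11, 26, 138], [46, 315, 7, 8, 36], [54, 319, 17, 17, 164], [246, 319, 6, 12, 54], [237, 335, 13, 17, 120], [41, 339, 57, 45, 721], [266, 339, 24, 26, 129], [248, 343, 33, 25, 216], [0, 348, 19, 18, 149], [175, 350, 82, 34, 1613], [235, 356, 12, 13, 88], [291, 363, 4, 21, 56], [26, 365, 15, 15, 117], [105, 364, 69, 20, 740], [287, 368, 3, 16, 36], [68, 371, 26, 13, 196]]
```

Apart from the arm and its shadow, the only change is at the gib key's old place, so the bystanders have not moved. Handing in.

```bash
python3 -c "
from workcell import order;print(order.job_done())"
```

```text
the job is handed in; nothing more can be done
None
```

The gib key is wedged in the hub, its thin end about 71 mm inside; I pushed it home with at most about 23 N, backed the arm off, and handed the job in at about 30 s; the result has not been reported back, and the force it now holds by itself was not measured.

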